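# Hang the cutlery drainer over its drip dish

## Robot

A 6-joint arm with a two-finger parallel gripper is mounted at the origin on a cart in front of the work surface, level with it; the furniture and walls round the work are solid. World frame = base frame: x ahead of the robot, y to its left, z up, the work surface at z = 0. Lengths are in m, angles in degrees, forces in N, time in s.
With the tool pointing down it reaches from about 0.4 to 0.825 m from the base axis. Payload 7 kg.
Tool frame: the origin (TCP) lies at the very end of the fingers, on their centre line; the grasp point (between the pads) lies r.grip_depth behind it (r.grip_depth is the distance from the TCP to the grasp point, in m); z points along the fingers, y is the direction in which the jaws open and shut (so a half turn about z gives the same grasp; the last joint's range is limited). The gripper opens to 88 mm and grips with 3 to 60 N. Pads are 19 mm wide; open, the fingers measure 130 mm over their backs; the gripper's body (78 mm by 193 mm) begins 47 mm behind the grasp point.
Start: joints at [-57.978, 20.546, 0.682, 0, -70.136, -16.507], TCP at [0.181, -0.65, 0.227] pointing down, gripper open.
Joint ranges: [-176.03, 176.03], [-82.01, 121.73], [-58.28, 71.71], [-173.87, 95.51], [-174.79, -0.11], [-173.66, 173.66]. Speed limits (degrees/s): [136.94, 136.94, 172.46, 180, 180, 180].

## Interface

Orientations are given as [roll, pitch, yaw] about the fixed x, y, z axes, in that order (R = Rz(yaw) Ry(pitch) Rx(roll)).
In Python, from plant import r gives the robot as it stands. The module is installed in compiled form; this text tells all that it offers.
- The arm moves only by the tool step_arm, never from a script. Its argument "increments" is a list of rows, each a list of 3 entries, a list of its own where there are three numbers: the shift along the tool's x, y, z in m, then the turn, a rotation vector about the tool's x, y, z in rad, then the closure, from 0 (fully open) to 1 (shut). In form: [[[x, y, z], [wx, wy, wz], grip], ...]. A call has 1 to 10 rows; each row is the pose to reach, as a shift and turn from the pose commanded when the call began, along the tool's axes at that moment; what a row does not reach only later rows make up. A row lasts 1/10 s, in which the tool goes at most 50 mm and 8.59 degrees, less where a joint would pass 70% of its speed; a pose out of reach is approached as far as the arm can. A call with a gripper value outside its range is refused whole. The fingers move at their own pace and stop on an object; "force" is the grip in N (left out, the last holds). Time passes only in rows, so rows that repeat a pose let the fingers close. It gives the time, the measured TCP pose, the force and the opening at its end, in the units of the state.
- r.get_state(): the state, without advancing time (a new reading comes with each control period).
- r.capture(name): name is "side" or "top" or "wrist"; returns a dict with "color" (420x560x3 uint8, red, green, blue), "intrinsics" (3x3 intrinsics, pixels), "rvec" (rotation vector, rad) and "tvec" (3), from world to camera coordinates, as OpenCV has them; the wrist camera has in their place "T_tool_cam" (4x4, takes a point from camera to tool coordinates, whose origin is the TCP and whose axes are the flange's). Camera axes: x right, y down, z forward; pixel columns grow to the right and rows downward; lengths in m; the calibration is good to about 2 mm. A picture is of the moment at which its call begins: read the wrist's pose just before it. There is no depth.
- r.close_job(): hands the job in, once; it reports no verdict.
The state is a dict: "time_s": time; "joints": joint angles; "qd": joint speeds; "joint_torque": joint torques, N m; "tcp_pos": TCP position; "eef_rot": TCP orientation; "contact_force": force on the tool from outside, world axes, zero at the start; "moment": the same for the moment, N m; "gripper_width": finger opening in m.
Only numpy, scipy, OpenCV 4.12 (cv2) and the standard library are available. Lean on these libraries where they do the work, as an engineer would, in place of code of your own. Each camera call takes 0.05 s, during which the arm holds its last target.

## Task

Hang the steel cutlery drainer by its hook on the open left end of the rail, then slide it along the rail, under the keeper rod, until it hangs centred over the round drip dish. Let go of it and leave the other things on the worktop where they stand.

Things in the scene. Friction and masses are not known exactly. Their poses are not given: they have to be found in the camera images.
- pot_center (a point): Cutlery drainer: loose steel open box 70 (x) x 90 (y) x 60 mm high with drain slots, 0.3 kg, standing on its underside. An upright plate rises from its inner divider and carries a hook and a grip; total height 190. This point: mid box, 95 above the underside. z up, y along the box's long side, +x from the plate towards the hook's lip (away from the robot at yaw 0).
- pot_grip (a point): Centre of the drainer's black plastic grip, the top of the upright plate: 10 thick (x) x 50 wide (y) x 40 mm high, pinched across its thickness from above. It lies at x = -12 from the box's middle, 170 above the underside (75 above pot_center). Same axes. The plate below it is 4 thick, 40 wide.
- pot_hook (a point): Where the rail's axis lies when the drainer hangs: x = 0, 108 mm above the underside, 5 below the hook's flat crown (5 thick). Same axes. Throat 20 wide: plate face at x = -10, lip at x = +10 to +15. The lip ends 97 above the underside, with a flare splayed outward down to 91; the box's rim is at 60, so the mouth between rim and flare is 31 high and opens to +x. Hook 40 wide (y).
- rail_mid (a point): Middle of the axis of the rail: a horizontal steel bar 10 mm dia, 400 long, along this point's y, 153 above the worktop, on a fixed stand. z up, +x away from the robot at yaw 0, +y along the rail to the left. 12 dia end posts at y = -200 and +200 rise to 160 above the worktop. Wooden foot 440 (y) x 130 (x = -60 to +70) x 15 high.
- keeper_end (a point): Left end of the keeper rod, 8 mm dia, parallel to the rail, from here (rail y = +50) to rail y = -185, 22 above and 16 behind (+x) the rail's axis; uprights 55 behind. Under it the hook cannot be put on, but a hung drainer slides (8 spare over the crown; the grip stays in front). The hook goes on only left of it, with its middle at rail y = +75 to +145: lip over the rail from the front, then down.
- round_dish: Round white drip dish, 92 mm dia at the rim, 13 mm high, fixed on the stand's foot below the rail, under the keeper rod. Origin: centre of its underside, 15 mm above the worktop; its y axis runs along the rail.
- square_dish: Square white dish, 84 x 84 x 13 mm high, fixed beside the round one (either may be nearer the open end). Not the place for the drainer. Origin: centre of its underside.
- pot: The drainer as a whole: origin at the centre of its underside, 95 mm below pot_center; same axes.
- rack: The whole fixed stand: origin on the worktop, 153 mm below rail_mid; same axes. Wall cabinets overhang the worktop behind it, from about 560 mm ahead of the robot, 490 mm above the worktop: keep the wrist and elbow drawn in when swinging across.
- mug_tea: Bystander: cream mug with blue dots and a side handle, 93 mm high. Origin: centre of its underside.
- spice_1: Bystander: small glass spice jar with a yellowish cap, 41 dia x 98 mm high, near the front edge between drainer and stand. Origin: centre of its underside.
- sugar_jar: Bystander: squat glass jar with a black cap, 61 dia x 110 mm high. Origin: centre of its underside.
- tin_small: Bystander: small food tin, 57 dia x 72 mm high. Origin: centre of its underside.
- salt_grinder: Bystander: white grinder, 55 dia x 149 mm high. Origin: centre of its underside.
- spice_tall: Bystander: tall spice jar with a black cap, 47 dia x 125 mm high. Origin: centre of its underside.

How it is judged:
By the outcome, as a careful person would: the job done as asked, in the order asked, and still so for the second after the job is handed in, with the robot touching nothing.
It also fails if it takes over 56 s, if anything falls off the work surface, if the arm or the gripper's body presses on something with over 40 N, if the wrist force passes 120 N, or if a joint passes its speed limit or range.

## Working session

There is one attempt and no reset: what is moved stays moved. The work goes in short steps, Python scripts to look and compute and a tool call to move; the robot and the scene stay as the last step left them, time stands still between calls to the robot, and variables do not carry over. Pictures are saved under pics/ and viewed, and the job is handed in when it is done.

Besides the shell and the picture viewer there is one more tool, called after ">>>" as name(argument=value, ...) on one line, values as JSON. step_arm: Moves the arm, as the interface text tells. Its arguments: {"type":"object","properties":{"increments":{"type":"array","items":{"type":"array"}},"force":{"type":"number"}},"required":["increments"]}

```bash
mkdir -p pics; python3 - <<'E'
from plant import r
import cv2,numpy as np
s=r.get_state();print(s, r.grip_depth)
for n in("side","top","wrist"):
    c=r.capture(n);cv2.imwrite(f"pics/{n}0.png",c["color"][:,:,::-1])
    np.savez(f"{n}0.npz",**c)
    print(n,{k:np.round(v,4).tolist() for k,v in c.items() if k!="color"})
E
```

```text
{'time_s': 0.0, 'joints': array([-5.79767285e+01,  2.05921907e+01,  6.34731959e-01, -2.02836728e-02,
       -7.01359473e+01, -1.65079031e+01]), 'qd': array([-0.05575763, -0.01982116,  0.04974922,  0.0744057 , -0.05158549,
        0.01331115]), 'joint_torque': array([-1.21117257e-03, -5.82717526e+01,  2.93045640e+01,  6.99696332e+00,
        6.82184284e-03, -1.43486518e-04]), 'tcp_pos': array([ 0.18041965, -0.64994046,  0.22562092]), 'eef_rot': array([ 1.79905026e+02, -8.26172916e-03, -1.64491533e+02]), 'contact_force': array([-1.35438314, -0.62202788,  1.02710946]), 'moment': array([ 0.02769114, -0.0050731 , -0.0144396 ]), 'gripper_width': 0.08758766239775509} 0.0188
side {'intrinsics': [[530.8709, 0.0, 280.2316], [0.0, 530.8709, 207.8499], [0.0, 0.0, 1.0]], 'rvec': [0.4693, -2.5815, 1.3469], 'tvec': [0.4549, 0.1848, 1.8134]}
top {'intrinsics': [[494.9705, 0.0, 274.8247], [0.0, 494.9705, 214.7025], [0.0, 0.0, 1.0]], 'rvec': [2.0556, -1.5054, 0.5187], 'tvec': [-0.1456, 0.4423, 1.555]}
wrist {'intrinsics': [[368.2672, 0.0, 272.2106], [0.0, 368.2672, 209.9008], [0.0, 0.0, 1.0]], 'T_tool_cam': [[0.0, -0.967, -0.2549, 0.0683], [1.0, -0.0001, 0.0005, 0.0001], [-0.0005, -0.2549, 0.967, -0.1585], [0.0, 0.0, 0.0, 1.0]]}
```

View pics/side0.png

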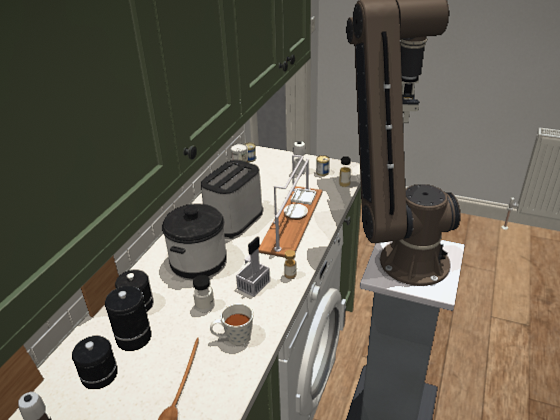

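View pics/top0.png

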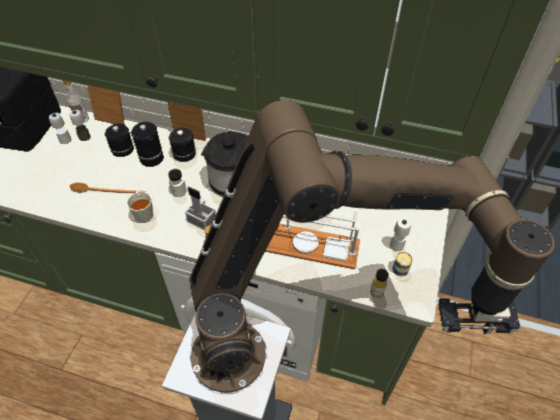

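View pics/wrist0.png

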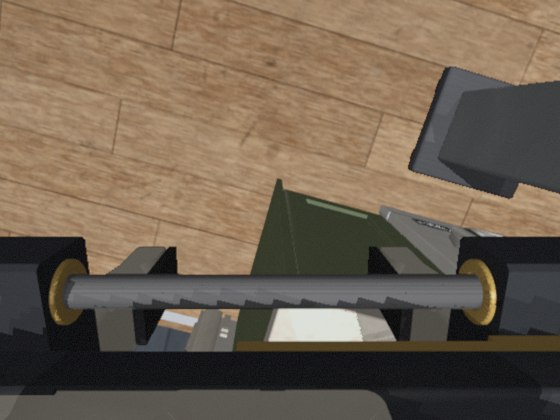

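```bash
python3 - <<'E'
import cv2
a=cv2.imread("pics/side0.png");cv2.imwrite("pics/side0z.png",cv2.resize(a[140:330,190:390],None,fx=4,fy=4,interpolation=cv2.INTER_CUBIC)[:600])
cv2.imwrite("pics/side0y.png",cv2.resize(a[220:300,225:325],None,fx=7,fy=7,interpolation=cv2.INTER_CUBIC))
a=cv2.imread("pics/top0.png");cv2.imwrite("pics/top0z.png",cv2.resize(a[150:290,170:370],None,fx=4,fy=4,interpolation=cv2.INTER_CUBIC))
E
```

```text
(no output)
```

View pics/side0z.png

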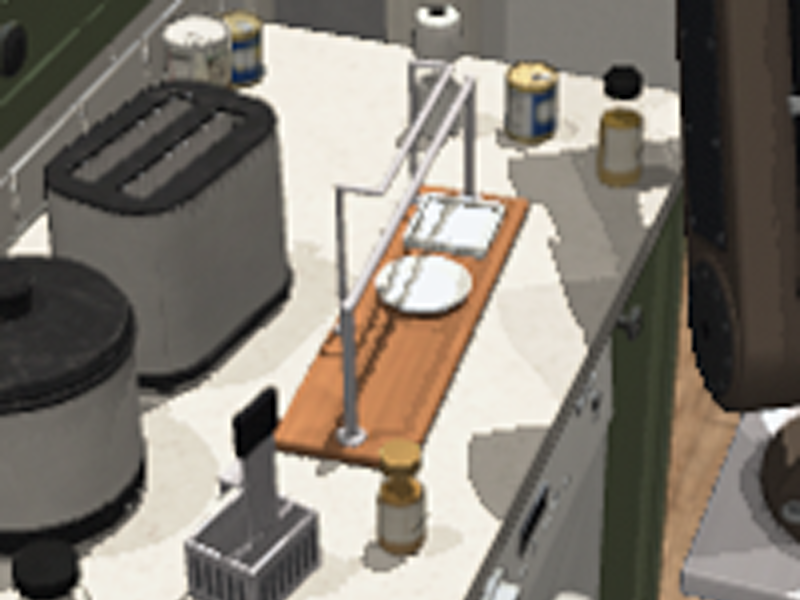

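View pics/side0y.png

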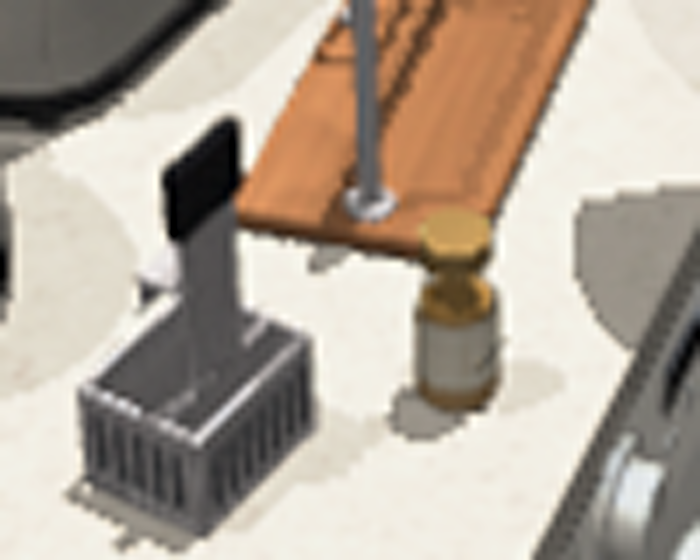

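View pics/top0z.png

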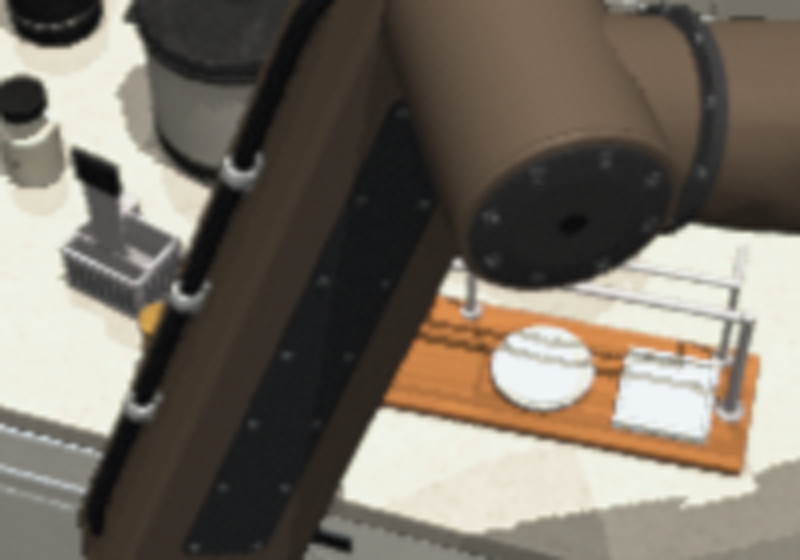

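```bash
cat > h.py <<'E'
import numpy as np,cv2
from scipy.spatial.transform import Rotation as R
class Cam:
    def __init__(s,c,T=None):
        s.K=np.array(c["intrinsics"])
        if "rvec" in c:
            s.R=cv2.Rodrigues(np.array(c["rvec"]))[0]; s.t=np.array(c["tvec"]).ravel()
        else:  # T: world from tool
            W=T@np.array(c["T_tool_cam"]); s.R=W[:3,:3].T; s.t=-s.R@W[:3,3]
        s.o=-s.R.T@s.t
    def ray(s,p):
        d=s.R.T@np.linalg.solve(s.K,[p[0],p[1],1.]); return d/np.linalg.norm(d)
    def plane(s,p,z):
        d=s.ray(p); return s.o+d*(z-s.o[2])/d[2]
    def proj(s,X):
        q=s.K@(s.R@np.asarray(X,float)+s.t); return q[:2]/q[2]
def tri(c1,p1,c2,p2):
    d1,d2=c1.ray(p1),c2.ray(p2)
    A=np.c_[d1,-d2]; t=np.linalg.lstsq(A,c2.o-c1.o,rcond=None)[0]
    a,b=c1.o+d1*t[0],c2.o+d2*t[1]; return (a+b)/2,np.linalg.norm(a-b)
def toolT(s):
    T=np.eye(4);T[:3,:3]=R.from_euler("xyz",s["eef_rot"],degrees=True).as_matrix();T[:3,3]=s["tcp_pos"];return T
E
python3 - <<'E'
from h import *
np.set_printoptions(precision=4,suppress=True)
S=Cam(np.load("side0.npz"));T=Cam(np.load("top0.npz"))
print("cams",S.o,T.o)
s7=lambda x,y:((x+.5)/7+225-.5,(y+.5)/7+220-.5)
s4=lambda x,y:((x+.5)/4+190-.5,(y+.5)/4+140-.5)
t4=lambda x,y:((x+.5)/4+170-.5,(y+.5)/4+150-.5)
print("grip",tri(S,s7(203,180),T,t4(97,171)))
for p in[(82,390),(200,443),(312,345)]:print("rimS",S.plane(s7(*p),.06))
for p in[(65,255),(138,283),(182,245)]:print("rimT",T.plane(t4(*p),.06))
print("dishS",S.plane(s4(424,285),.028),"dishT",T.plane(t4(542,368),.028))
print("rpostbase",S.plane(s4(470,195),.015),T.plane(t4(730,412),.015))
print("rposttop",S.plane(s4(468,82),.16),T.plane(t4(748,318),.16),tri(S,s4(468,82),T,t4(748,318)))
print("lpost base/top",S.plane(s4(350,435),.015),S.plane(s4(346,303),.16))
print("keeper end", S.plane(s4(382,190),.175), "spice1",S.plane(s4(400,452),.098))
E
```

```text
cams [-0.1059  1.4473  1.1932] [-0.5447 -0.3351  1.4919]
grip (array([0.4594, 0.2934, 0.1723]), np.float64(0.0042077975798891065))
rimS [0.5096 0.3267 0.06  ]
rimS [0.4449 0.3407 0.06  ]
rimS [0.4228 0.2627 0.06  ]
rimT [0.4437 0.3343 0.06  ]
rimT [0.4336 0.2569 0.06  ]
rimT [0.4873 0.2352 0.06  ]
dishS [ 0.4692 -0.1148  0.028 ] dishT [ 0.4749 -0.1168  0.028 ]
rpostbase [ 0.4861 -0.2998  0.015 ] [ 0.4879 -0.2886  0.015 ]
rposttop [ 0.4819 -0.2789  0.16  ] [ 0.4843 -0.2875  0.16  ] (array([ 0.4857, -0.2872,  0.1559]), np.float64(0.0026914195681500786))
lpost base/top [0.4586 0.1055 0.015 ] [0.4568 0.1086 0.16  ]
keeper end [ 0.4826 -0.0445  0.175 ] spice1 [0.3727 0.2067 0.098 ]
```

>>> step_arm(increments=[[[-0.41,0.322,-0.043],[0,0,-0.6],0],[[-0.41,0.322,-0.043],[0,0,-0.6],0],[[-0.41,0.322,-0.043],[0,0,-0.6],0],[[-0.41,0.322,-0.043],[0,0,-0.6],0],[[-0.41,0.322,-0.043],[0,0,-0.6],0],[[-0.41,0.322,-0.043],[0,0,-0.6],0],[[-0.41,0.322,-0.043],[0,0,-0.6],0],[[-0.41,0.322,-0.043],[0,0,-0.6],0],[[-0.41,0.322,-0.043],[0,0,-0.6],0],[[-0.41,0.322,-0.043],[0,0,-0.6],0]])

```text
time_s: 1.15
tcp_pos: [0.4765, -0.247, 0.268]
eef_rot: [-180.0, 0.0, -130.1]
contact_force: [0.4, -0.1, -1.1]
gripper_width: 0.0874
```

```bash
cat >> h.py <<'E'
def delta(s,pos,yaw,roll=180,pitch=0):
    T=toolT(s); d=T[:3,:3].T@(np.array(pos)-T[:3,3])
    rv=(R.from_matrix(T[:3,:3].T)*R.from_euler("xyz",[roll,pitch,yaw],degrees=True)).as_rotvec()
    return d.round(4),rv.round(4)
E
python3 -c "
from h import *;from plant import r
print(delta(r.get_state(),(.445,.24,.30),-102))"
```

```text
(array([-0.3522,  0.3378, -0.032 ]), array([-3.000e-04,  2.000e-04, -4.904e-01]))
```

>>> step_arm(increments=[[[-0.352,0.338,-0.032],[0,0,-0.49],0],[[-0.352,0.338,-0.032],[0,0,-0.49],0],[[-0.352,0.338,-0.032],[0,0,-0.49],0],[[-0.352,0.338,-0.032],[0,0,-0.49],0],[[-0.352,0.338,-0.032],[0,0,-0.49],0],[[-0.352,0.338,-0.032],[0,0,-0.49],0],[[-0.352,0.338,-0.032],[0,0,-0.49],0],[[-0.352,0.338,-0.032],[0,0,-0.49],0],[[-0.352,0.338,-0.032],[0,0,-0.49],0],[[-0.352,0.338,-0.032],[0,0,-0.49],0]])

```text
time_s: 2.15
tcp_pos: [0.4433, 0.2406, 0.2999]
eef_rot: [-180.0, 0.0, -102.0]
contact_force: [0.8, -0.6, 0.7]
gripper_width: 0.0874
```

```bash
cat >> h.py <<'E'
def snap(tag,names=("wrist","side","top")):
    from plant import r
    out={}
    for n in names:
        s=r.get_state();c=r.capture(n);cv2.imwrite(f"pics/{n}{tag}.png",c["color"][:,:,::-1])
        T=toolT(s);np.savez(f"{n}{tag}.npz",T=T,**c)
        if n=="wrist":print(s["tcp_pos"].round(4),s["eef_rot"].round(2),s["joints"].round(1))
def load(n,tag):
    c=dict(np.load(f"{n}{tag}.npz"));return Cam(c,c["T"])
E
python3 -c "
from h import *;snap('1')"
```

```text
[0.4433 0.2406 0.2999] [-1.7999e+02  3.0000e-02 -1.0196e+02] [ 50.8   1.8 -13.5  -0.  -74.7 -62.8]
```

View pics/wrist1.png

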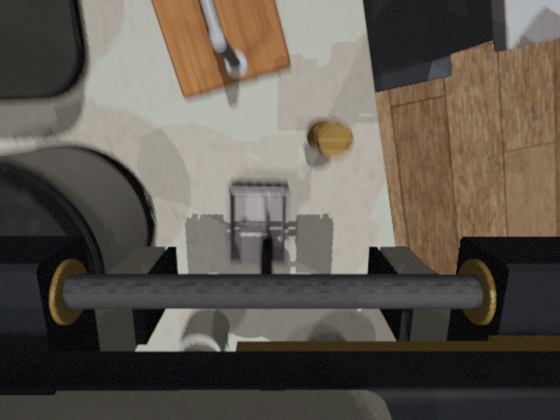

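View pics/top1.png

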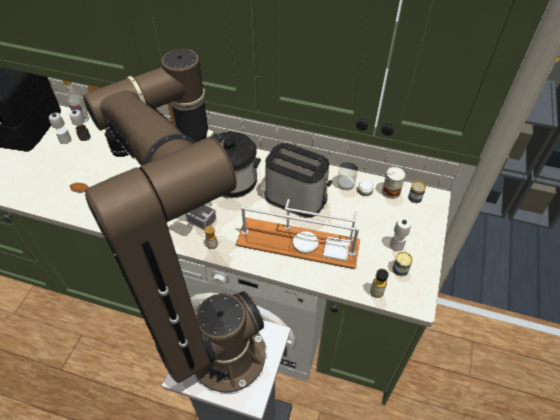

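View pics/side1.png

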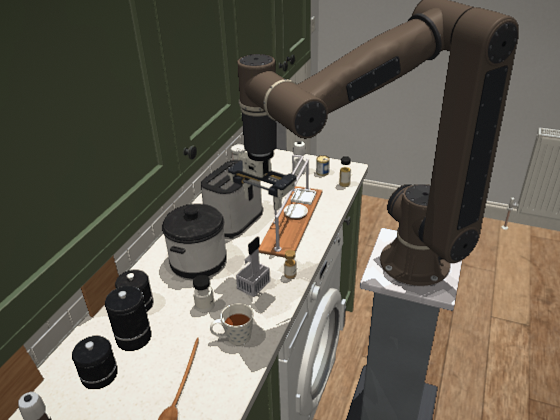

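```bash
python3 - <<'E'
import cv2
a=cv2.imread("pics/top1.png");cv2.imwrite("pics/top1z.png",cv2.resize(a[190:275,230:365],None,fx=5.9,fy=5.9,interpolation=cv2.INTER_CUBIC))
a=cv2.imread("pics/wrist1.png");cv2.imwrite("pics/wrist1z.png",cv2.resize(a[165:285,200:320],None,fx=5,fy=5,interpolation=cv2.INTER_CUBIC))
cv2.imwrite("pics/wrist1y.png",cv2.resize(a[0:200,140:360],None,fx=3,fy=3,interpolation=cv2.INTER_CUBIC))
E
```

```text
(no output)
```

View pics/top1z.png

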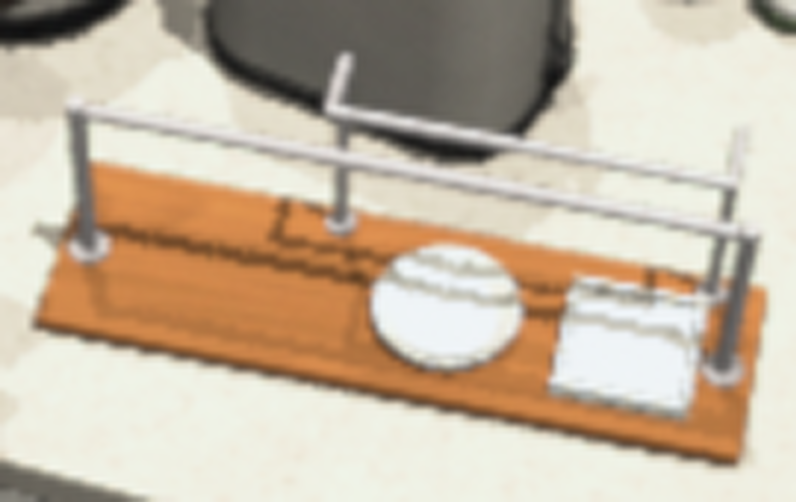

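View pics/wrist1z.png

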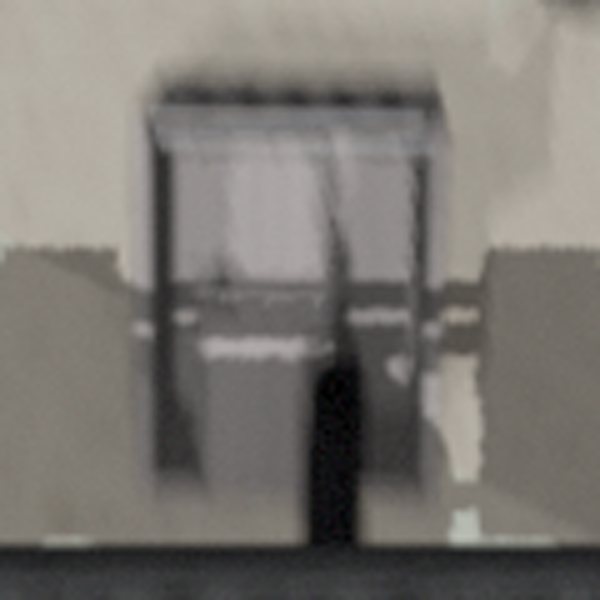

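View pics/wrist1y.png

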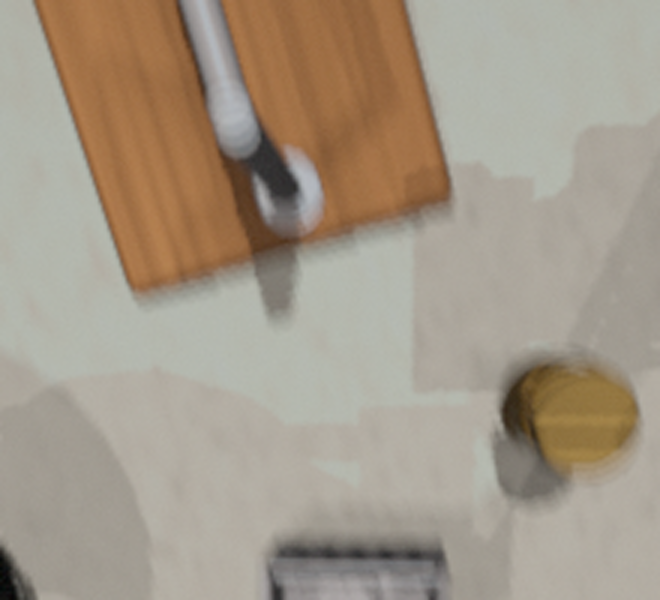

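```bash
python3 - <<'E'
from h import *
np.set_printoptions(precision=4,suppress=True)
W=load("wrist","1");T=load("top","1");S=load("side","1")
z=lambda f,ox,oy:(lambda x,y:((x+.5)/f+ox-.5,(y+.5)/f+oy-.5))
w5=z(5,200,165);w3=z(3,140,0);t=z(5.9,230,190)
print("grip axis line z.19",W.plane(w5(334,380),.19),W.plane(w5(334,520),.19))
print("rim corners z.06",W.plane(w5(150,112),.06),W.plane(w5(440,108),.06))
print("lpost top",W.plane(w3(237,128),.16),T.plane(t(78,107),.16),tri(W,w3(237,128),T,t(78,107)))
print("lpost base",W.plane(w3(288,192),.015),T.plane(t(88,247),.015))
print("foot corners W",W.plane(w3(135,290),.015),W.plane(w3(450,200),.015))
print("foot corners T",[T.plane(t(*p),.015) for p in[(37,322),(738,458),(765,290),(92,162)]])
print("rpost top",T.plane(t(750,235),.16),"base",T.plane(t(722,370),.015))
print("rail mid pts T", [T.plane(t(*p),.153) for p in [(200,130),(600,205)]])
print("dish",T.plane(t(446,300),.026), "edges",T.plane(t(370,305),.028),T.plane(t(523,305),.028))
print("keeper end",T.plane(t(333,105),.175)," spice",W.plane(w3(580,415),.098))
E
```

```text
grip axis line z.19 [0.4533 0.2662 0.19  ] [0.4582 0.289  0.19  ]
rim corners z.06 [0.4915 0.2416 0.06  ] [0.4289 0.2539 0.06  ]
lpost top [0.4578 0.1158 0.16  ] [0.4572 0.1088 0.16  ] (array([0.46  , 0.1126, 0.1537]), np.float64(0.004974797218902756))
lpost base [0.4585 0.1131 0.015 ] [0.4611 0.1122 0.015 ]
foot corners W [0.5241 0.1352 0.015 ] [0.3995 0.1285 0.015 ]
foot corners T [array([0.3975, 0.1226, 0.015 ]), array([ 0.4301, -0.3101,  0.015 ]), array([ 0.5559, -0.3005,  0.015 ]), array([0.5259, 0.1328, 0.015 ])]
rpost top [ 0.4832 -0.288   0.16  ] base [ 0.4892 -0.2877  0.015 ]
rail mid pts T [array([0.4675, 0.0366, 0.153 ]), array([ 0.4839, -0.2009,  0.153 ])]
dish [ 0.4815 -0.1152  0.026 ] edges [ 0.4625 -0.072   0.028 ] [ 0.4906 -0.1616  0.028 ]
keeper end [ 0.4918 -0.0375  0.175 ]  spice [0.3769 0.2091 0.098 ]
```

```bash
python3 - <<'E'
from h import *
np.set_printoptions(precision=4,suppress=True)
T=load("top","1");S=load("side","1");from plant import r
k,e=tri(S,(194,211),T,(230,141));print("knob",k,e)
for zz in(.12,.15,.18):print(zz,S.plane((165,228),zz),S.plane((226,222),zz))
print(delta(r.get_state(),(.459,.294,.22),-102))
a=cv2.imread("pics/top1.png");cv2.imwrite("pics/top1p.png",cv2.resize(a[100:250,170:300],None,fx=4,fy=4,interpolation=cv2.INTER_CUBIC))
# dish mask in top
b=cv2.cvtColor(a,cv2.COLOR_BGR2HSV).astype(int)
m=((b[:,:,2]>215)&(b[:,:,1]<25)).astype(np.uint8);m[:, :285]=0
m[:225]=0;m[258:]=0
n,l,st,c=cv2.connectedComponentsWithStats(m)
for i in range(1,n):
  if st[i,4]>60:print(st[i],c[i],T.plane(c[i],.026))
E
```

```text
knob [0.6927 0.2435 0.2179] 0.012945111071176697
0.12 [0.808  0.2514 0.12  ] [0.6268 0.1507 0.12  ]
0.15 [0.7825 0.2849 0.15  ] [0.6063 0.187  0.15  ]
0.18 [0.7569 0.3183 0.18  ] [0.5859 0.2232 0.18  ]
(array([-0.0561, -0.0041,  0.0791]), array([ 0.0007, -0.0008,  0.0026]))
[ 334  225   61   33 1050] [372.8771 240.0381] [ 0.5568 -0.3491  0.026 ]
[ 399  225   47   33 1216] [424.9359 240.4622] [ 0.6115 -0.5292  0.026 ]
[319 226  32  10 175] [335.1371 230.1714] [ 0.5593 -0.2082  0.026 ]
[293 238  25  14 217] [304.2028 244.3364] [ 0.4638 -0.1165  0.026 ]
[327 240  22   7  63] [339.2698 242.619 ] [ 0.5091 -0.2354  0.026 ]
[323 245  25  13 243] [335.2099 251.2099] [ 0.4681 -0.2301  0.026 ]
```

View pics/top1p.png

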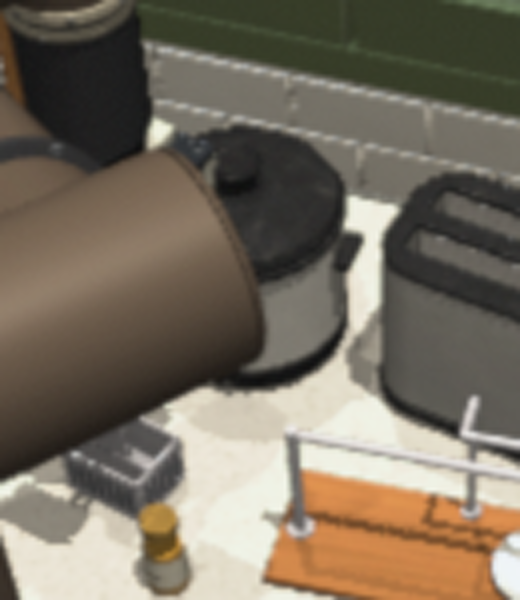

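>>> step_arm(increments=[[[-0.056,-0.004,0.03],[0,0,0],0.3],[[-0.056,-0.004,0.05],[0,0,0],0.3],[[-0.056,-0.004,0.07],[0,0,0],0.3],[[-0.056,-0.004,0.08],[0,0,0],0.3],[[-0.056,-0.004,0.08],[0,0,0],0.3]])

```text
time_s: 2.8
tcp_pos: [0.4592, 0.2905, 0.2185]
eef_rot: [179.9, -0.1, -102.1]
contact_force: [-1.1, 0.4, 0.6]
gripper_width: 0.0619
```

```bash
python3 - <<'E'
from h import *
from plant import r
snap('2')
print(delta(r.get_state(),(.459,.294,.151),-102))
a=cv2.imread("pics/side2.png");cv2.imwrite("pics/side2z.png",cv2.resize(a[150:310,180:340],None,fx=3.7,fy=3.7,interpolation=cv2.INTER_CUBIC))
E
```

```text
[0.4592 0.2905 0.2185] [ 1.7992e+02 -1.3000e-01 -1.0209e+02] [ 53.    8.6 -16.6  -0.  -65.  -65.1]
(array([-0.0018,  0.0018,  0.0701]), array([-0.0012,  0.0015, -0.001 ]))
```

View pics/side2z.png

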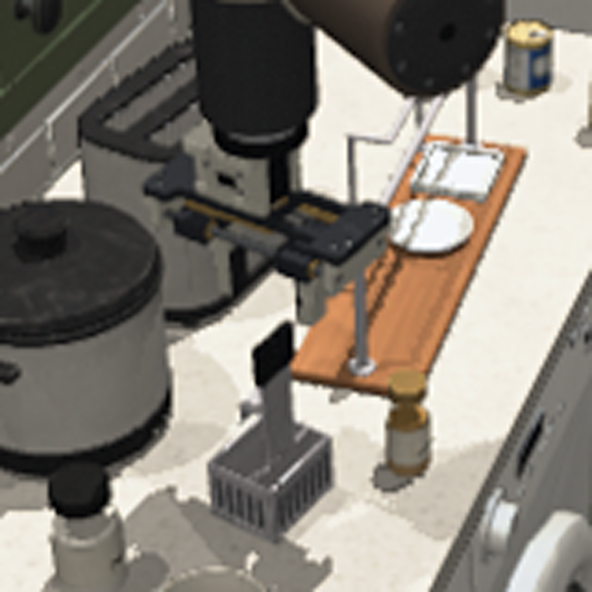

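View pics/wrist2.png

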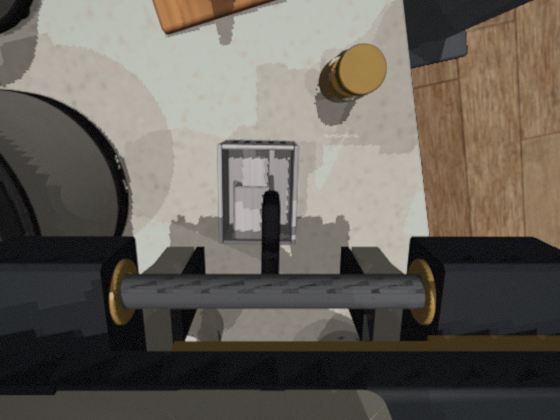

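```bash
python3 - <<'E'
from h import *
np.set_printoptions(precision=4,suppress=True)
W=load("wrist","2");S=load("side","2")
print("tcp in side",S.proj([.4592,.2905,.2185]),"grip",S.proj([.459,.294,.17]),"in wrist tcp",W.proj([.4592,.2905,.2185]))
print("grip top centre in wrist",W.proj([.459,.294,.19]))
print("rim",[W.plane(p,.06) for p in[(219,145),(298,144),(297,243),(220,243)]])
print("grip near end",W.plane((271,192),.19))
print(S.plane((253.5,246.5),.17))
E
```

```text
tcp in side [252.7369 232.3317] grip [253.1683 245.5283] in wrist tcp [272.2032 264.9828]
grip top centre in wrist [273.8653 249.8354]
rim [array([0.4945, 0.2399, 0.06  ]), array([0.4286, 0.2532, 0.06  ]), array([0.4466, 0.3405, 0.06  ]), array([0.5152, 0.3258, 0.06  ])]
grip near end [0.4538 0.2625 0.19  ]
[0.4561 0.298  0.17  ]
```

>>> step_arm(increments=[[[0,0,0.03],[0,0,0],0.3],[[0,0,0.05],[0,0,0],0.3],[[0,0,0.068],[0,0,0],0.3],[[0,0,0.068],[0,0,0],0.3],[[0,0,0.068],[0,0,0],0.3]])

```text
time_s: 3.45
tcp_pos: [0.4603, 0.2922, 0.153]
eef_rot: [-179.9, 0.1, -102.0]
contact_force: [0.6, -0.2, 1.0]
gripper_width: 0.0614
```

```bash
python3 - <<'E'
from h import *
snap('3',("wrist","side"))
a=cv2.imread("pics/side3.png");cv2.imwrite("pics/side3z.png",cv2.resize(a[200:310,200:310],None,fx=5,fy=5,interpolation=cv2.INTER_CUBIC))
E
```

```text
[0.4603 0.2922 0.153 ] [-1.7994e+02  6.0000e-02 -1.0203e+02] [ 53.   11.9 -21.8   0.  -56.3 -65.1]
```

View pics/side3z.png

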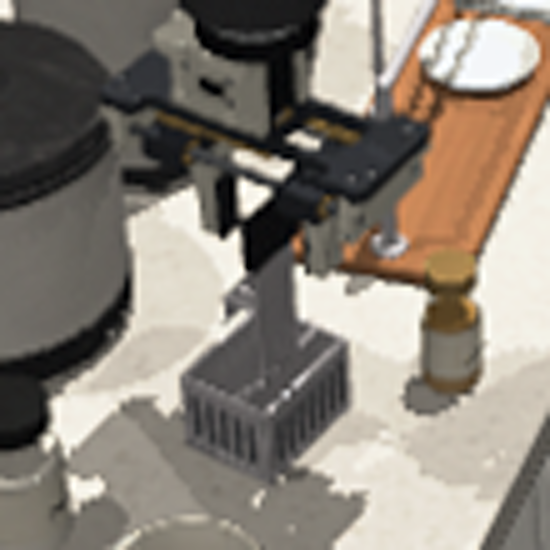

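View pics/wrist3.png

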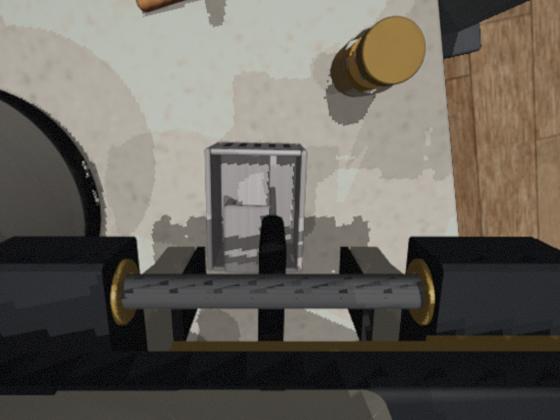

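Grip sits between the fingers, centred (wrist col ~271). Close at 40 N.

>>> step_arm(increments=[[[0,0,0.002],[0,0,0],0.7],[[0,0,0.002],[0,0,0],0.85],[[0,0,0.002],[0,0,0],1],[[0,0,0.002],[0,0,0],1],[[0,0,0.002],[0,0,0],1],[[0,0,0.002],[0,0,0],1],[[0,0,0.002],[0,0,0],1]], force=40)

```text
time_s: 4.25
tcp_pos: [0.4597, 0.2919, 0.1496]
eef_rot: [-180.0, -0.0, -102.0]
contact_force: [1.1, 0.5, 0.1]
gripper_width: 0.0106
```

>>> step_arm(increments=[[[0,0,-0.01],[0,0,0],1],[[0,0,-0.03],[0,0,0],1],[[0,0,-0.06],[0,0,0],1],[[0,0,-0.09],[0,0,0],1],[[0,0,-0.12],[0,0,0],1],[[0,0,-0.15],[0,0,0],1],[[0,0,-0.18],[0,0,0],1],[[0,0,-0.19],[0,0,0],1],[[0,0,-0.19],[0,0,0],1]])

```text
time_s: 5.15
tcp_pos: [0.4598, 0.2922, 0.3407]
eef_rot: [-180.0, 0.1, -102.0]
contact_force: [1.7, 0.5, -4.3]
gripper_width: 0.0101
```

```bash
python3 - <<'E'
from h import *
from plant import r
snap('4',("wrist","side"))
s=r.get_state();print(s["contact_force"],s["gripper_width"])
a=cv2.imread("pics/side4.png");cv2.imwrite("pics/side4z.png",cv2.resize(a[130:280,200:350],None,fx=4,fy=4,interpolation=cv2.INTER_CUBIC))
E
```

```text
[0.4598 0.2922 0.3407] [-1.7996e+02  1.3000e-01 -1.0204e+02] [ 53.    5.   -4.9  -0.  -80.  -65.1]
[-0.34842622  0.30134063 -4.06142612] 0.009734816129607407
```

View pics/side4z.png

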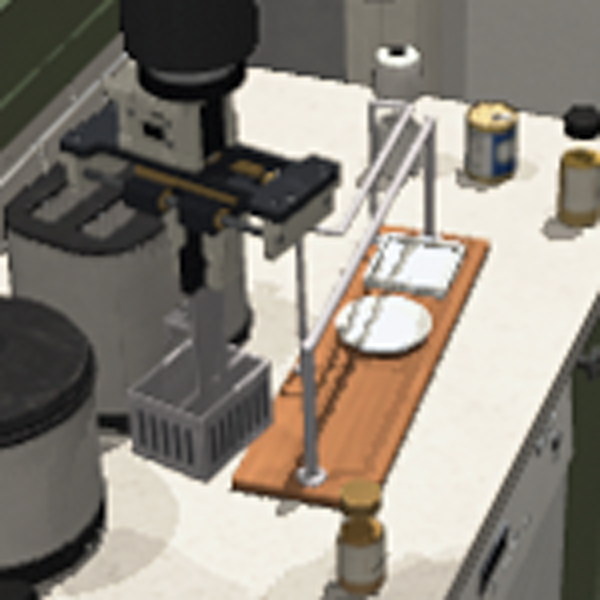

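View pics/wrist4.png

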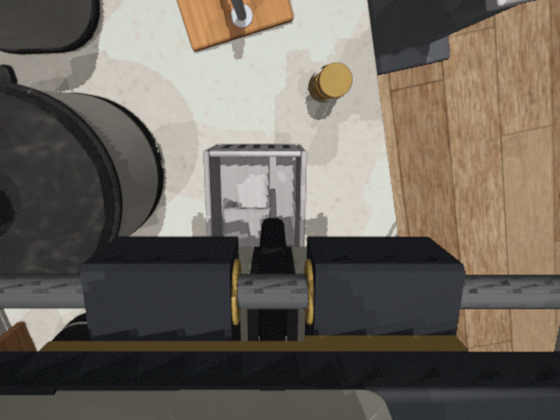

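```bash
cat >> h.py <<'E'
RM=np.array([.4725,-.0885]);YR=4.0
def railgrip(x,y):  # world xy of grip when pot centre is at rail coords x,y
    a=np.radians(YR);return RM+np.array([[np.cos(a),-np.sin(a)],[np.sin(a),np.cos(a)]])@[x-.012,y]
E
python3 -c "
from h import *;from plant import r
p=railgrip(-.052,.11);print(p,delta(r.get_state(),(*p,.34),YR-90))"
```

```text
[0.40098269 0.01676763] (array([ 0.2808, -0.0007, -0.0016]), array([ 0.0021, -0.0013, -0.28  ]))
```

>>> step_arm(increments=[[[0.03,0,0],[0,0,-0.04],1],[[0.07,0,0],[0,0,-0.08],1],[[0.11,0,0],[0,0,-0.12],1],[[0.15,0,0],[0,0,-0.16],1],[[0.19,0,0],[0,0,-0.2],1],[[0.23,0,0],[0,0,-0.24],1],[[0.26,0,0],[0,0,-0.28],1],[[0.28,0,0],[0,0,-0.28],1],[[0.28,0,0],[0,0,-0.28],1],[[0.28,0,0],[0,0,-0.28],1]])

```text
time_s: 6.25
tcp_pos: [0.4007, 0.0176, 0.3384]
eef_rot: [179.9, -0.0, -86.1]
contact_force: [-0.0, -0.3, -2.5]
gripper_width: 0.0101
```

```bash
python3 - <<'E'
from h import *
from plant import r
snap('5')
s=r.get_state();print(s["contact_force"],s["gripper_width"])
a=cv2.imread("pics/side5.png");cv2.imwrite("pics/side5z.png",cv2.resize(a[120:270,220:370],None,fx=4,fy=4,interpolation=cv2.INTER_CUBIC))
a=cv2.imread("pics/top5.png");cv2.imwrite("pics/top5z.png",cv2.resize(a[130:280,190:390],None,fx=4,fy=4,interpolation=cv2.INTER_CUBIC))
E
```

```text
[0.4007 0.0176 0.3384] [ 1.7989e+02 -2.0000e-02 -8.6070e+01] [ 31.1 -10.  -19.3  -0.  -80.8 -27.1]
[-1.36837391 -0.08426596 -4.44135142] 0.010136577406759023
```

View pics/side5z.png

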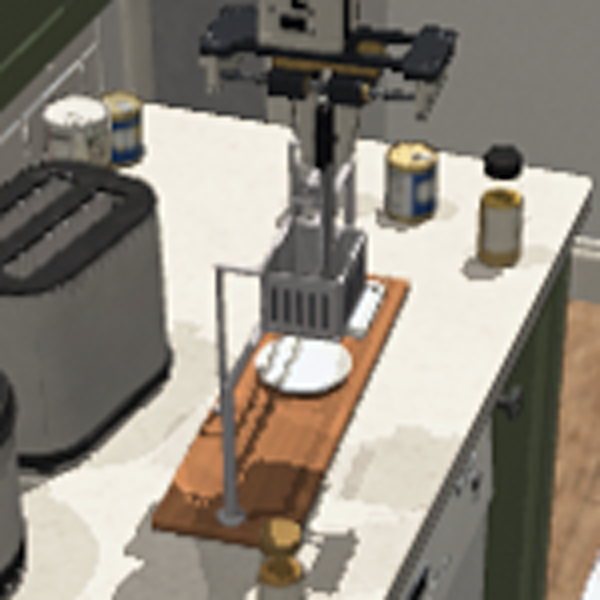

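View pics/wrist5.png

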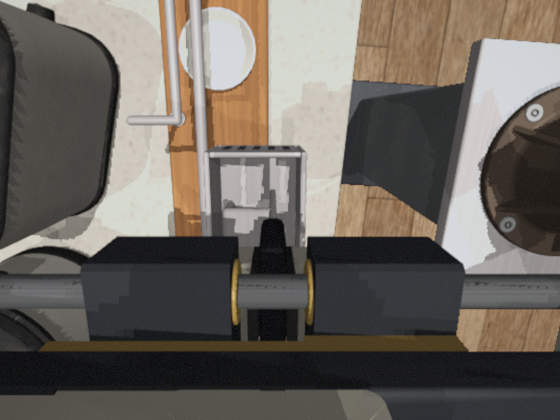

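View pics/top5z.png

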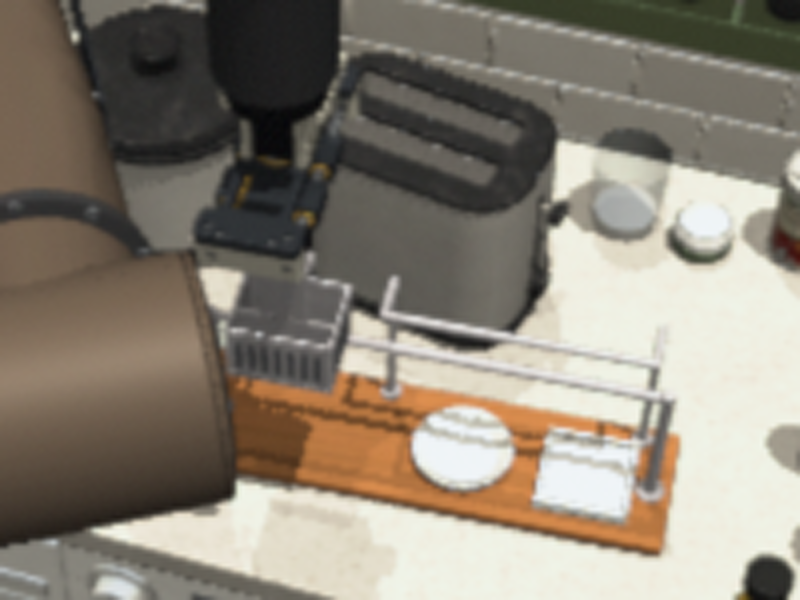

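```bash
python3 - <<'E'
from h import *
np.set_printoptions(precision=4,suppress=True)
W=load("wrist","5")
a=cv2.imread("pics/wrist5.png");g=cv2.cvtColor(a,cv2.COLOR_BGR2HSV)
for row in(10,40,75,100,125,140):
    print(row,[tuple(a[row,c]) for c in range(186,214,2)] if row in(10,140) else "", )
    sat=g[row,180:225,1].astype(int);idx=np.where(sat[5:]<60)[0]+185;print(idx.min(),idx.max(),idx)
m=((g[:,:,2]>170)&(g[:,:,1]<25)).astype(np.uint8);m[110:]=0;m[:,:205]=0;m[:,258:]=0
c=np.argwhere(m);print(c.min(0),c.max(0))
ct=max(cv2.findContours(m,0,1)[0],key=cv2.contourArea);e=cv2.fitEllipse(cv2.convexHull(ct));print(e)
d=W.plane(e[0],.028);print("dish",d)
for p in[(207,152),(304,152)]:print("rim",W.plane(p,.3384-.1496+.06))
print("keeper end",W.plane((181,119),.175))
cv2.imwrite("pics/wrist5z.png",cv2.resize(a[0:200,110:320],None,fx=3,fy=3,interpolation=cv2.INTER_CUBIC))
E
```

```text
10 [(np.uint8(51), np.uint8(85), np.uint8(125)), (np.uint8(62), np.uint8(90), np.uint8(127)), (np.uint8(163), np.uint8(164), np.uint8(168)), (np.uint8(190), np.uint8(191), np.uint8(195)), (np.uint8(213), np.uint8(211), np.uint8(210)), (np.uint8(205), np.uint8(205), np.uint8(206)), (np.uint8(174), np.uint8(175), np.uint8(180)), (np.uint8(130), np.uint8(132), np.uint8(136)), (np.uint8(150), np.uint8(158), np.uint8(164)), (np.uint8(178), np.uint8(186), np.uint8(189)), (np.uint8(176), np.uint8(184), np.uint8(186)), (np.uint8(189), np.uint8(192), np.uint8(191)), (np.uint8(213), np.uint8(215), np.uint8(211)), (np.uint8(211), np.uint8(213), np.uint8(211))]
189 224 [189 190 191 192 193 194 195 196 197 198 199 200 201 202 203 204 205 206
 207 208 209 210 211 212 213 214 215 216 217 218 219 220 221 222 223 224]
40 
185 224 [185 186 187 188 189 190 191 192 193 194 195 196 197 198 199 200 201 202
 203 204 205 206 207 208 209 210 211 212 213 214 215 216 217 218 219 220
 221 222 223 224]
75 
189 224 [189 190 191 192 193 194 195 196 197 198 199 200 201 202 203 204 205 206
 207 208 209 210 211 212 2
[... 426 characters left out ...]
.uint8(116), np.uint8(129)), (np.uint8(177), np.uint8(178), np.uint8(182)), (np.uint8(195), np.uint8(196), np.uint8(200)), (np.uint8(194), np.uint8(194), np.uint8(199)), (np.uint8(170), np.uint8(171), np.uint8(175)), (np.uint8(129), np.uint8(129), np.uint8(133)), (np.uint8(47), np.uint8(73), np.uint8(108)), (np.uint8(51), np.uint8(80), np.uint8(116)), (np.uint8(53), np.uint8(83), np.uint8(122))]
196 207 [196 197 198 199 200 201 202 203 204 205 206 207]
[  7 205] [ 89 255]
((220.6488037109375, 47.65007019042969), (67.76409912109375, 83.07535552978516), 171.225830078125)
dish [ 0.4707 -0.1204  0.028 ]
rim [ 0.447  -0.0221  0.2488]
rim [ 0.3823 -0.0266  0.2488]
keeper end [ 0.482 -0.04   0.175]
```

View pics/wrist5z.png

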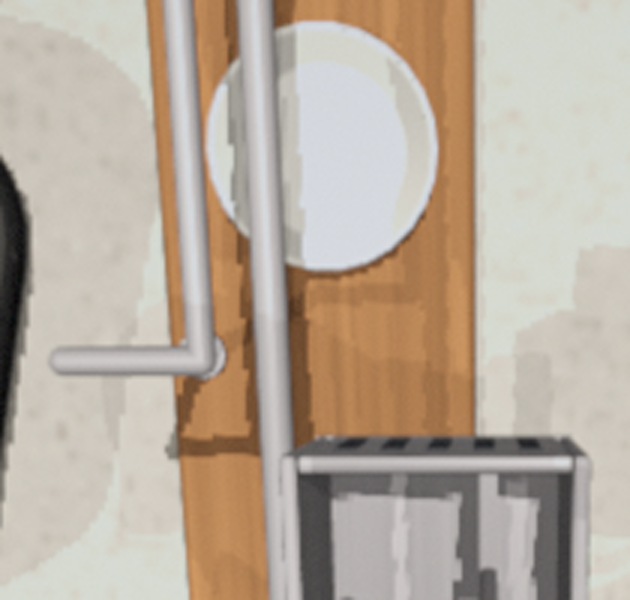

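```bash
python3 - <<'E'
from h import *
np.set_printoptions(precision=4,suppress=True)
W=load("wrist","5")
P=[W.plane(p,.153) for p in[(194.5,10),(199.5,100),(200.5,125),(201.5,140)]]
for p in P:print(p)
a=np.degrees(np.arctan2(-(P[3]-P[0])[0],(P[3]-P[0])[1]));print("yaw",a)
print("dish",W.plane((216.9,48.2),.028))
E
```

```text
[ 0.4763 -0.1297  0.153 ]
[ 0.4708 -0.057   0.153 ]
[ 0.4695 -0.0352  0.153 ]
[ 0.4683 -0.0219  0.153 ]
yaw 4.265579812874372
dish [ 0.4751 -0.1195  0.028 ]
```

>>> step_arm(increments=[[[0,0,0.02],[0,0,0],1],[[0,0,0.05],[0,0,0],1],[[0,0,0.08],[0,0,0],1],[[0,0,0.1],[0,0,0],1],[[0,0,0.112],[0,0,0],1],[[0,0,0.112],[0,0,0],1],[[0,0,0.112],[0,0,0],1]])

```text
time_s: 7.1
tcp_pos: [0.4019, 0.0185, 0.2284]
eef_rot: [-180.0, -0.0, -85.9]
contact_force: [-0.1, 0.9, -3.4]
gripper_width: 0.0099
```

```bash
python3 - <<'E'
from h import *
from plant import r
snap('6')
s=r.get_state();print(s["contact_force"],s["gripper_width"])
p=railgrip(0,.11);print(p,delta(s,(*p,.2266),YR-90))
a=cv2.imread("pics/side6.png");cv2.imwrite("pics/side6z.png",cv2.resize(a[150:270,230:350],None,fx=5,fy=5,interpolation=cv2.INTER_CUBIC))
E
```

```text
[0.4019 0.0185 0.2284] [-1.7996e+02 -1.0000e-02 -8.5950e+01] [ 31.1  -6.6 -30.8   0.  -65.8 -27.1]
[ 1.2538908  -0.36963709 -3.87568276] 0.009794698123210013
[0.45285602 0.02039497] (array([ 0.0016, -0.0509,  0.0022]), array([-0.0019,  0.0006,  0.0005]))
```

View pics/side6z.png

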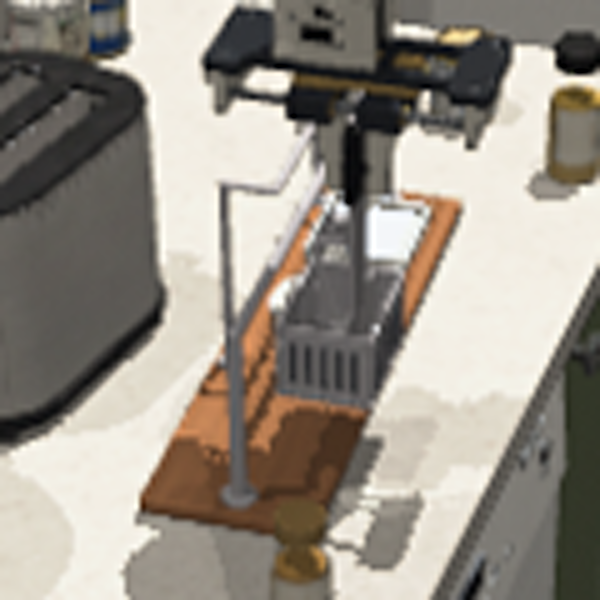

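View pics/wrist6.png

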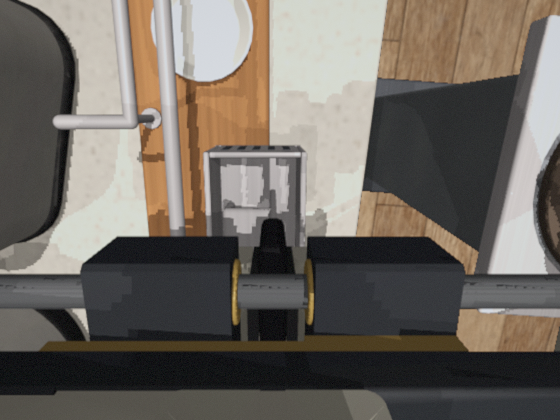

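```bash
python3 - <<'E'
from h import *
np.set_printoptions(precision=4,suppress=True)
W=load("wrist","6")
g=cv2.cvtColor(cv2.imread("pics/wrist6.png"),cv2.COLOR_BGR2HSV)
P=[]
for row in(100,140,170,200,225):
    i=np.where(g[row,150:195,1]<60)[0]+150
    i=i[i>157];print(row,i.min(),i.max());P.append(W.plane(((i.min()+i.max())/2,row),.153));print(P[-1])
for p in[(207,152),(304,152)]:print("rim",W.plane(p,.1388))
E
```

```text
100 161 176
[ 0.4703 -0.0526  0.153 ]
140 164 178
[ 0.4688 -0.0286  0.153 ]
170 166 180
[ 0.4675 -0.0098  0.153 ]
200 168 182
[0.4662 0.0098 0.153 ]
225 170 184
[0.4648 0.0268 0.153 ]
rim [ 0.4485 -0.0212  0.1388]
rim [ 0.3838 -0.0258  0.1388]
```

>>> step_arm(increments=[[[0,-0.01,0],[0,0,0],1],[[0,-0.02,0],[0,0,0],1],[[0,-0.03,0],[0,0,0],1],[[0,-0.04,0],[0,0,0],1],[[0,-0.05,0],[0,0,0],1],[[0,-0.052,0],[0,0,0],1],[[0,-0.052,0],[0,0,0],1]])

```text
time_s: 7.95
tcp_pos: [0.4534, 0.0216, 0.2273]
eef_rot: [179.9, -0.0, -86.0]
contact_force: [0.2, 0.5, -4.3]
gripper_width: 0.01
```

```bash
python3 - <<'E'
from h import *
from plant import r
snap('7')
s=r.get_state();print(s["contact_force"],s["gripper_width"])
p=railgrip(0,.11);print(p,delta(s,(*p,.1946),YR-90))
a=cv2.imread("pics/side7.png");cv2.imwrite("pics/side7z.png",cv2.resize(a[150:270,220:340],None,fx=5,fy=5,interpolation=cv2.INTER_CUBIC))
E
```

```text
[0.4534 0.0216 0.2273] [ 1.7994e+02 -2.0000e-02 -8.6020e+01] [ 27.7  -0.8 -25.7  -0.  -65.2 -23.7]
[ 0.65270808 -0.33491941 -3.39230498] 0.00980347397048772
[0.45285602 0.02039497] (array([0.0012, 0.    , 0.033 ]), array([0.0003, 0.    , 0.0002]))
```

View pics/side7z.png

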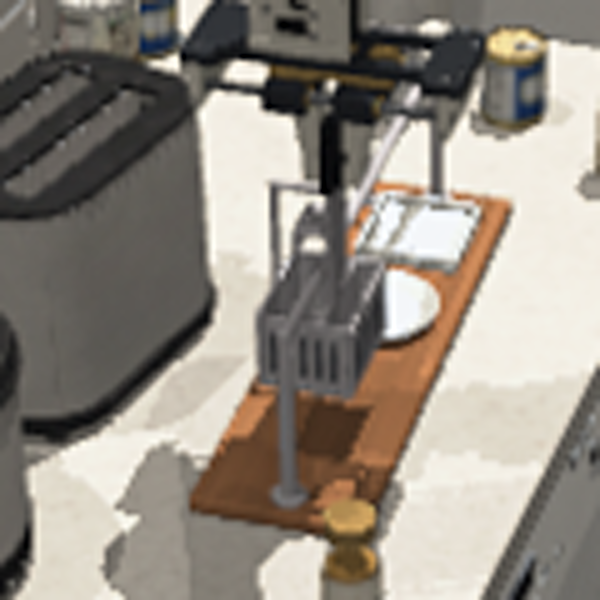

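View pics/wrist7.png

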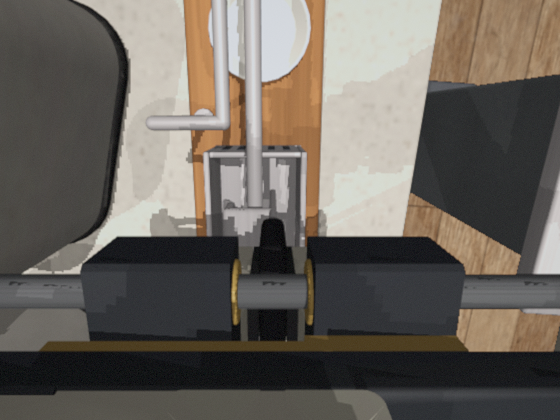

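>>> step_arm(increments=[[[0,0,0.006],[0,0,0],1],[[0,0,0.012],[0,0,0],1],[[0,0,0.018],[0,0,0],1],[[0,0,0.024],[0,0,0],1],[[0,0,0.028],[0,0,0],1],[[0,0,0.028],[0,0,0],1]])

```text
time_s: 8.7
tcp_pos: [0.4528, 0.0216, 0.1989]
eef_rot: [179.9, -0.0, -86.0]
contact_force: [0.1, 0.0, -3.4]
gripper_width: 0.0102
```

>>> step_arm(increments=[[[0,0,0.001],[0,0,0],1],[[0,0,0.002],[0,0,0],1],[[0,0,0.003],[0,0,0],1],[[0,0,0.003],[0,0,0],1]])

```text
time_s: 9.1
tcp_pos: [0.4531, 0.0217, 0.1966]
eef_rot: [180.0, 0.0, -86.0]
contact_force: [0.2, 0.5, -3.5]
gripper_width: 0.0098
```

```bash
python3 - <<'E'
from h import *
from plant import r
snap('8')
s=r.get_state();print(s["contact_force"],s["gripper_width"])
a=cv2.imread("pics/side8.png");cv2.imwrite("pics/side8z.png",cv2.resize(a[150:270,220:340],None,fx=5,fy=5,interpolation=cv2.INTER_CUBIC))
E
```

```text
[0.4531 0.0217 0.1966] [180.     0.   -85.99] [ 27.8   0.6 -28.5  -0.  -60.9 -23.7]
[ 0.13125292 -0.55922103 -3.57828961] 0.00975449383094802
```

View pics/side8z.png

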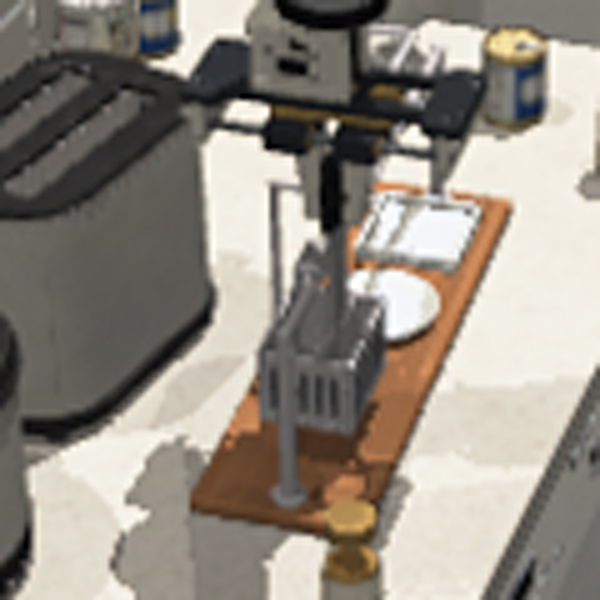

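View pics/wrist8.png

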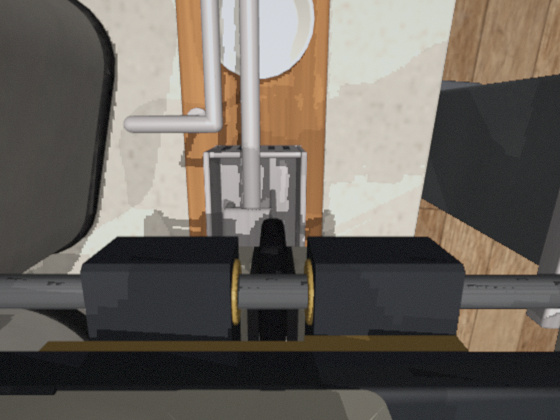

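>>> step_arm(increments=[[[0,0,0.001],[0,0,0],1],[[0,0,0.001],[0,0,0],1],[[0,0,0.002],[0,0,0],1],[[0,0,0.002],[0,0,0],1]])

```text
time_s: 9.65
tcp_pos: [0.4532, 0.0217, 0.1947]
eef_rot: [-180.0, -0.0, -86.0]
contact_force: [-0.2, 0.2, -4.1]
gripper_width: 0.0095
```

>>> step_arm(increments=[[[0,0,0.001],[0,0,0],1],[[0,0,0.001],[0,0,0],1],[[0,0,0.001],[0,0,0],1]])

```text
time_s: 9.95
tcp_pos: [0.4534, 0.0217, 0.1945]
eef_rot: [-180.0, -0.0, -86.0]
contact_force: [-3.8, 0.4, 5.3]
gripper_width: 0.0098
```

```bash
python3 - <<'E'
from h import *
np.set_printoptions(precision=4,suppress=True)
a=np.radians(4.1);ex=np.array([np.cos(a),np.sin(a)]);ey=np.array([-np.sin(a),np.cos(a)])
rc=lambda p:((p[:2]-RM)@ex,(p[:2]-RM)@ey)
from plant import r
print("grip rail coords",rc(r.get_state()["tcp_pos"]))
for tag,win in(("6",(148,258)),("7",(206,315)),("8",(209,318))):
    W=load("wrist",tag)
    im=cv2.imread(f"pics/wrist{tag}.png");g=cv2.cvtColor(im,cv2.COLOR_BGR2HSV)
    m=((g[:,:,1]<60)).astype(np.uint8);m[85:]=0;m[:,:win[0]]=0;m[:,win[1]:]=0
    cols=np.where(m.any(0))[0]
    # bottom arc: for each col the last low-sat row (excluding rods)
    pts=[(c,np.where(m[:,c])[0].max()) for c in cols]
    pts=[p for p in pts if 5<p[1]<84]
    X=np.array([W.plane((p[0],p[1]),.028)[:2] for p in pts])
    # circle fit, known radius .046, robust
    from scipy.optimize import least_squares
    f=least_squares(lambda q:np.hypot(*(X-q).T)-.046,[.475,-.117],loss="soft_l1",f_scale=.001)
    print(tag,len(pts),"dish",f.x,rc(f.x),"med res",np.median(abs(f.fun)))
T=load("top","1");print("topS",rc(np.array([.4715,-.1158])))
E
```

```text
grip rail coords (np.float64(-0.011178067233954746), np.float64(0.11130380056536789))
6 85 dish [ 0.4751 -0.1192] (np.float64(0.00038110563810139634), np.float64(-0.0308036924367602)) med res 0.00019964638053009826
7 72 dish [ 0.4749 -0.1193] (np.float64(0.00017154911003267872), np.float64(-0.03086541382192954)) med res 0.00024286419963249345
8 74 dish [ 0.475  -0.1193] (np.float64(0.000314215007264458), np.float64(-0.030852585072038988)) med res 0.00017182634312288766
topS (np.float64(-0.0029493210132132707), np.float64(-0.02715863592968209))
```

>>> step_arm(increments=[[[0.0,0,-0.001],[0,0,0],1],[[0.01,0,-0.001],[0,0,0],1],[[0.02,0,-0.001],[0,0,0],1],[[0.03,0,-0.001],[0,0,0],1],[[0.04,0,-0.001],[0,0,0],1],[[0.04,0,-0.001],[0,0,0],1]])

```text
time_s: 10.55
tcp_pos: [0.4559, -0.0197, 0.1946]
eef_rot: [180.0, -0.0, -86.1]
contact_force: [-0.4, -0.4, -1.6]
gripper_width: 0.0098
```

```bash
python3 - <<'E'
from h import *
snap('9',("wrist","side"))
a=cv2.imread("pics/side9.png");cv2.imwrite("pics/side9z.png",cv2.resize(a[150:270,220:340],None,fx=5,fy=5,interpolation=cv2.INTER_CUBIC))
E
```

```text
[ 0.4559 -0.0197  0.1946] [ 1.7998e+02 -3.0000e-02 -8.6070e+01] [ 22.4   1.  -28.4   0.  -60.6 -18.5]
```

View pics/side9z.png

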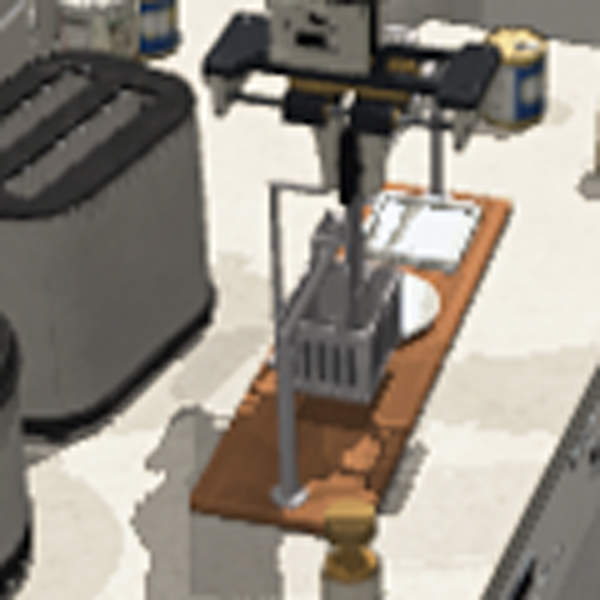

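View pics/wrist9.png

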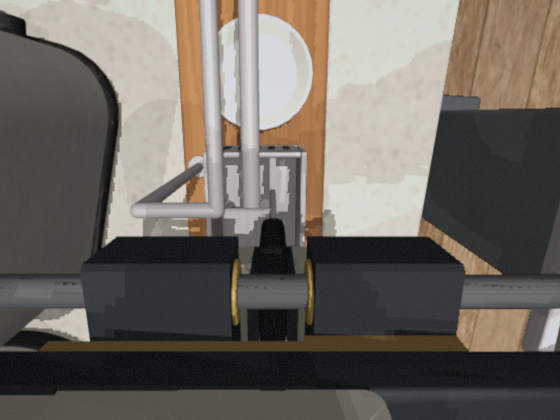

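>>> step_arm(increments=[[[0.012,0,0],[0,0,0],1],[[0.025,0,0],[0,0,0],1],[[0.038,0,0],[0,0,0],1],[[0.05,0,0],[0,0,0],1],[[0.063,0,0],[0,0,0],1],[[0.076,0,0],[0,0,0],1],[[0.088,0,0],[0,0,0],1],[[0.098,0,0],[0,0,0],1],[[0.103,0,0],[0,0,0],1],[[0.103,0,0],[0,0,0],1]])

```text
time_s: 11.65
tcp_pos: [0.4631, -0.1217, 0.1946]
eef_rot: [180.0, -0.0, -86.0]
contact_force: [-0.3, -1.1, -2.2]
gripper_width: 0.0096
```

```bash
python3 - <<'E'
from h import *
from plant import r
snap('10')
s=r.get_state();a=np.radians(4.1);ey=np.array([-np.sin(a),np.cos(a)]);ex=np.array([ey[1],-ey[0]])
print((s["tcp_pos"][:2]-RM)@ey,(s["tcp_pos"][:2]-RM)@ex,s["contact_force"])
W=load("wrist","10");print([W.plane(p,.105) for p in[(207,152),(304,152)]])
a=cv2.imread("pics/side10.png");cv2.imwrite("pics/side10z.png",cv2.resize(a[150:270,220:340],None,fx=5,fy=5,interpolation=cv2.INTER_CUBIC))
a=cv2.imread("pics/top10.png");cv2.imwrite("pics/top10z.png",cv2.resize(a[180:280,220:370],None,fx=5,fy=5,interpolation=cv2.INTER_CUBIC))
E
```

```text
[ 0.4631 -0.1217  0.1946] [ 1.7999e+02 -2.0000e-02 -8.6050e+01] [  8.9   3.3 -26.    0.  -60.7  -5. ]
-0.0316483330336825 -0.011703079878982826 [ 0.46916112  0.2544655  -1.76750014]
[array([ 0.50963107, -0.16145959,  0.105     ]), array([ 0.44488227, -0.16593902,  0.105     ])]
```

View pics/side10z.png

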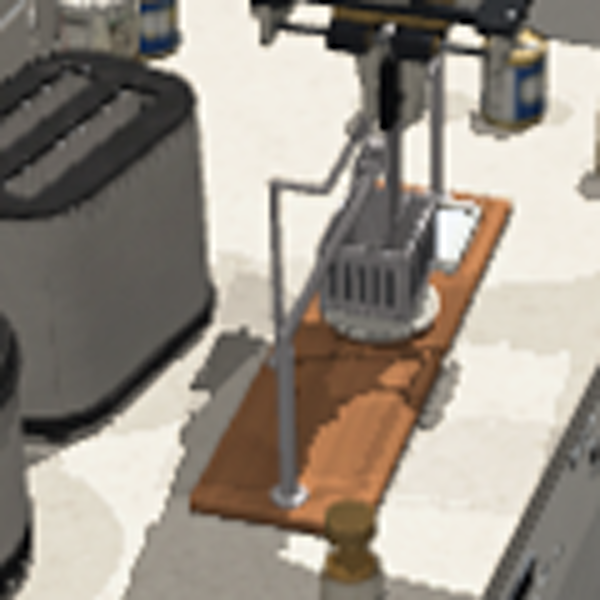

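View pics/top10z.png

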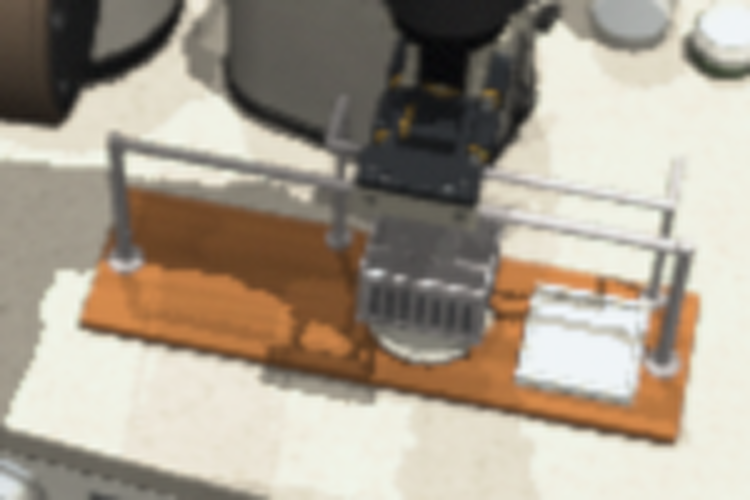

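View pics/wrist10.png

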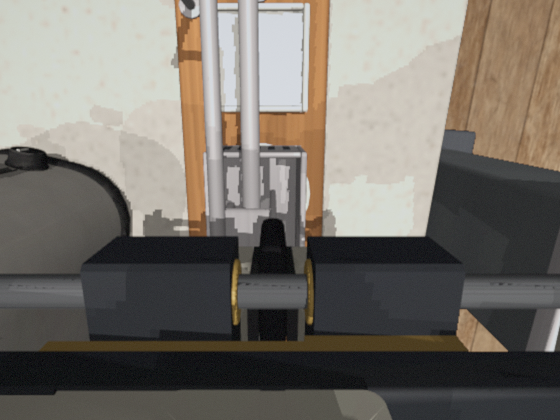

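```bash
python3 - <<'E'
from h import *
T=load("top","10");S=load("side","10")
a=np.radians(4.1);ey=np.array([-np.sin(a),np.cos(a)]);ex=np.array([ey[1],-ey[0]])
f=lambda x,y:((x+.5)/5+220-.5,(y+.5)/5+180-.5)
g=lambda x,y:((x+.5)/5+220-.5,(y+.5)/5+150-.5)
for n,p in(("botL",T.plane(f(368,318),.045)),("botR",T.plane(f(478,340),.045)),("rimL",T.plane(f(362,270),.105)),("rimR",T.plane(f(488,293),.105)),
 ("Sbot near",S.plane(g(405,322),.045)),("Sbot far left",S.plane(g(325,305),.045)),("postR base",T.plane(f(661,366),.015)),("postL base",T.plane(f(126,262),.015)),("sq c",T.plane(f(580,343),.026))):
  d=p[:2]-RM;print(n,(d@ex).round(4),(d@ey).round(4))
E
```

```text
botL -0.0282 0.01
botR -0.0288 -0.0699
rimL -0.031 0.0151
rimR -0.0301 -0.0736
Sbot near -0.0354 0.012
Sbot far left 0.0288 0.0065
postR base 0.0001 -0.1996
postL base 0.0008 0.1992
sq c -0.0013 -0.1402
```

>>> step_arm(increments=[[[0,0,0.0005],[0,0,0],0.95],[[0,0,0.0005],[0,0,0],0.85],[[0,0,0.0005],[0,0,0],0.8],[[0,0,0.0005],[0,0,0],0.75],[[0,0,0.0005],[0,0,0],0.7],[[0,0,0.0005],[0,0,0],0.7]])

```text
time_s: 12.4
tcp_pos: [0.4632, -0.1209, 0.1942]
eef_rot: [-180.0, 0.0, -86.0]
contact_force: [-0.4, -0.4, -0.3]
gripper_width: 0.0255
```

```bash
python3 - <<'E'
from h import *
snap('11')
a=cv2.imread("pics/side11.png");cv2.imwrite("pics/side11z.png",cv2.resize(a[150:270,220:340],None,fx=5,fy=5,interpolation=cv2.INTER_CUBIC))
a=cv2.imread("pics/top11.png");cv2.imwrite("pics/top11z.png",cv2.resize(a[180:280,220:370],None,fx=5,fy=5,interpolation=cv2.INTER_CUBIC))
E
```

```text
[ 0.4632 -0.1209  0.1942] [-179.99    0.    -85.98] [  9.    3.3 -26.1  -0.  -60.7  -5. ]
```

View pics/side11z.png

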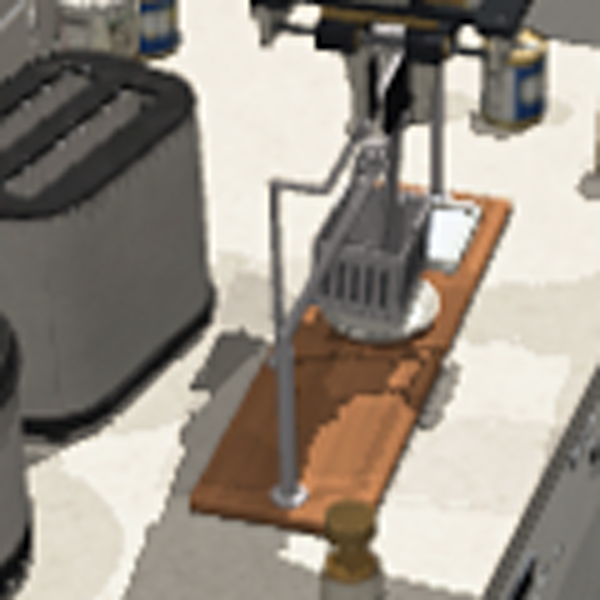

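View pics/wrist11.png

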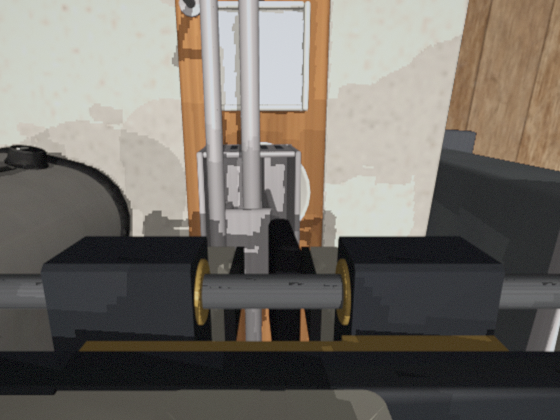

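>>> step_arm(increments=[[[0,0,0],[0,0,0],0.6],[[0,0,0],[0,0,0],0.5],[[0,0,0],[0,0,0],0.4],[[0,0,0],[0,0,0],0.3],[[0,0,0],[0,0,0],0.2],[[0,0,0],[0,0,0],0.2]])

```text
time_s: 13.15
tcp_pos: [0.4632, -0.121, 0.1941]
eef_rot: [180.0, 0.0, -86.0]
contact_force: [0.2, 0.0, -0.2]
gripper_width: 0.0673
```

```bash
python3 - <<'E'
from h import *
snap('12')
a=cv2.imread("pics/side12.png");cv2.imwrite("pics/side12z.png",cv2.resize(a[150:270,220:340],None,fx=5,fy=5,interpolation=cv2.INTER_CUBIC))
E
```

```text
[ 0.4632 -0.121   0.1941] [180.     0.   -85.99] [  9.    3.3 -26.1  -0.  -60.7  -5. ]
```

View pics/side12z.png

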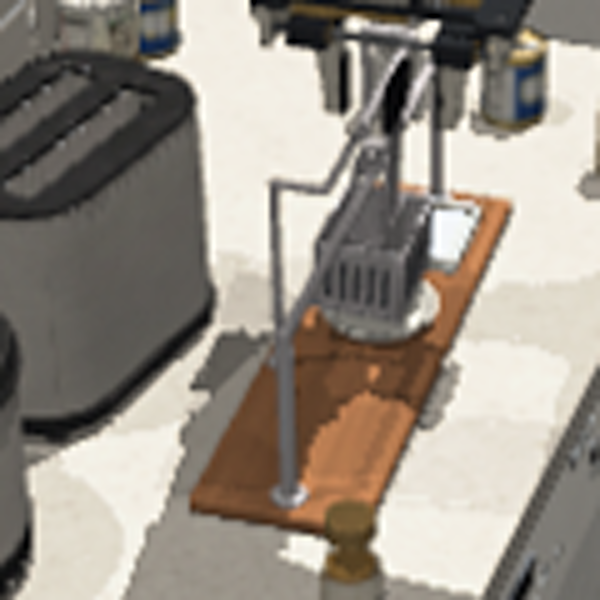

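View pics/wrist12.png

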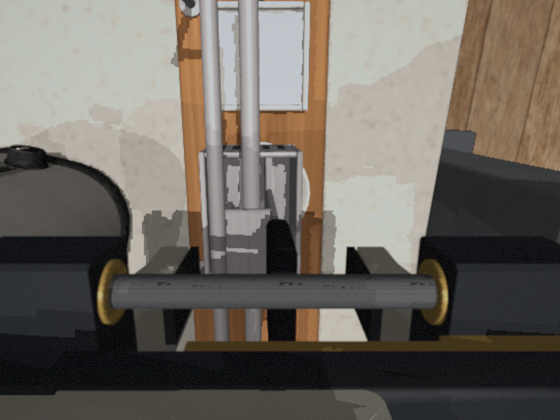

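>>> step_arm(increments=[[[0,0.004,-0.01],[0,0,0],0.2],[[0,0.004,-0.03],[0,0,0],0.2],[[0,0.004,-0.06],[0,0,0],0.2],[[0,0.004,-0.09],[0,0,0],0.2],[[0,0.004,-0.11],[0,0,0],0.2],[[0.05,0.004,-0.12],[0,0,0],0.2],[[0.1,0.004,-0.12],[0,0,0],0.2],[[0.12,0.004,-0.12],[0,0,0],0.2],[[0.12,0.004,-0.12],[0,0,0],0.2]])

```text
time_s: 14.2
tcp_pos: [0.4672, -0.2432, 0.3145]
eef_rot: [180.0, -0.0, -86.2]
contact_force: [-0.9, 0.4, 0.3]
gripper_width: 0.0698
```

```bash
python3 - <<'E'
from h import *
snap('13')
a=cv2.imread("pics/side13.png");cv2.imwrite("pics/side13z.png",cv2.resize(a[150:270,220:340],None,fx=5,fy=5,interpolation=cv2.INTER_CUBIC))
a=cv2.imread("pics/top13.png");cv2.imwrite("pics/top13z.png",cv2.resize(a[180:280,220:370],None,fx=5,fy=5,interpolation=cv2.INTER_CUBIC))
E
```

```text
[ 0.4672 -0.2432  0.3145] [ 1.7997e+02 -2.0000e-02 -8.6160e+01] [ -6.1   3.8  -9.5   0.  -76.7  10. ]
```

View pics/side13z.png

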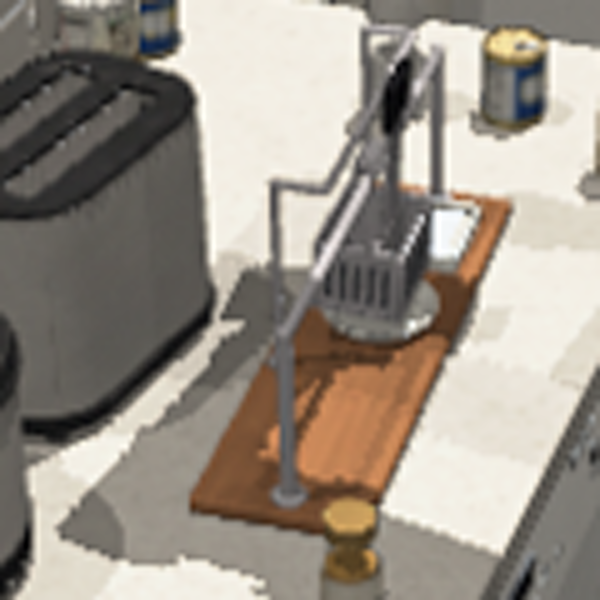

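View pics/top13z.png

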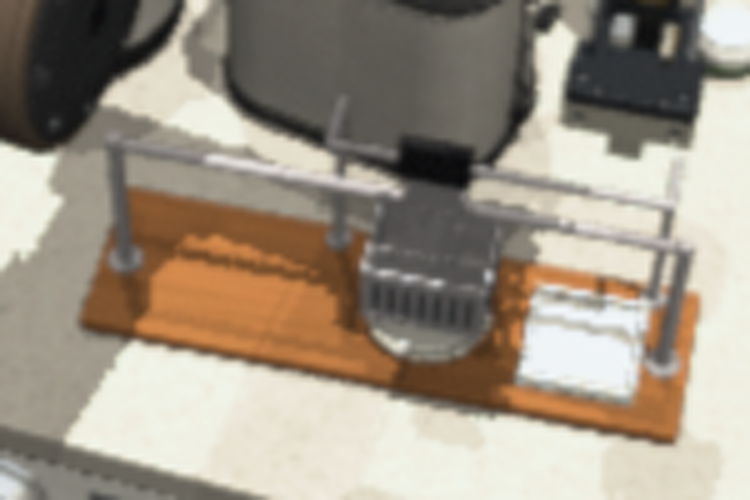

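View pics/top13.png

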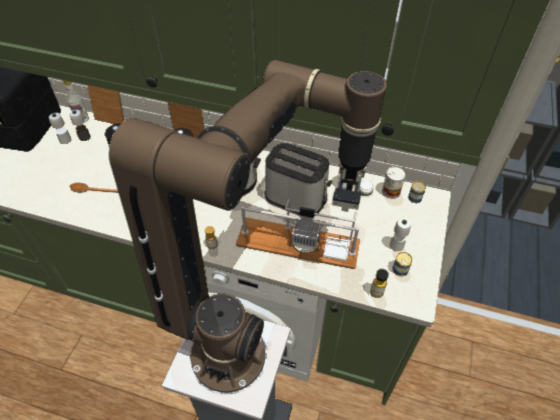

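>>> step_arm(increments=[[[0,0,0],[0,0,0],0.2],[[0,0,0],[0,0,0],0.2],[[0,0,0],[0,0,0],0.2],[[0,0,0],[0,0,0],0.2],[[0,0,0],[0,0,0],0.2],[[0,0,0],[0,0,0],0.2]])

```text
time_s: 14.95
tcp_pos: [0.4676, -0.2408, 0.3142]
eef_rot: [180.0, 0.0, -86.0]
contact_force: [-0.1, 0.8, -0.5]
gripper_width: 0.0703
```

```bash
python3 - <<'E'
from h import *
snap('14')
from plant import r
a=cv2.imread("pics/top13.png").astype(int);b=cv2.imread("pics/top14.png").astype(int)
c=cv2.imread("pics/side13.png").astype(int);d=cv2.imread("pics/side14.png").astype(int)
print("top box diff",abs(a-b)[205:255,285:325].max(),"side",abs(c-d)[160:225,280:310].max())
T=load("top","14");ar=np.radians(4.1);ey=np.array([-np.sin(ar),np.cos(ar)])
f=lambda x,y:((x+.5)/5+220-.5,(y+.5)/5+180-.5)
for n,p,z in(("rimL",(362,270),.105),("rimR",(488,293),.105)):print(n,((T.plane(f(*p),z)[:2]-RM)@ey).round(4))
r.close_job()
E
```

```text
[ 0.4676 -0.2408  0.3142] [180.     0.   -85.98] [ -5.9   3.7  -9.7   0.  -76.7   9.9]
top box diff 48 side 97
rimL 0.0151
rimR -0.0736
the job is handed in; nothing more can be done
```

The drainer now hangs by its hook on the rail, under the keeper rod and over the round dish. I let go of it and handed the job in at about 15 s of the 56 s allowed. I hooked it on at about rail y = +110 mm, lowered it until the rail took its weight, then slid it along under the keeper rod.

**Centring along the rail:** just before release, the wrist camera put the box centre 0.5 mm from the dish centre. The top camera gave about 1 to 3 mm, depending on which dish reading is used (the dish readings differ by about 4 mm). After release the box still looked centred over the dish in the top view. I did not measure it afresh then; the rim figures in the last script reused earlier pixel positions.

**Contact:** the highest wrist force I read was about 9 N, when the hook was pressed onto the rail. The open gripper ended about 0.12 m to the side of the drainer and 80 mm above its top. In the pictures the other things look to be standing where they were.

**Not confirmed:**
- **At rest:** the stillness check failed. Two frames 0.75 s apart still differed around the drainer (by up to 48 of 255 in the top view and 97 in the side view). I handed in without finding out whether that was a slight swing, a moving shadow or image noise.
- **Lean:** when released, the drainer tilted slightly, with the grip leaning towards the robot.

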